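# Check the hinges of the bookshop's card tins

### The arm

A 6-joint arm with a two-finger parallel gripper is mounted at the origin on the work surface. World frame = base frame: x ahead of the robot, y to its left, z up, the work surface at z = 0. Lengths are in m, angles in rad, forces in N, time in s.
With the tool pointing down it reaches from about 0.375 to 0.75 m from the base axis. Payload 9 kg.
Tool frame: the origin (TCP) lies at the very end of the fingers, on their centre line; the grasp point (between the pads) lies 19 mm behind it (ctrl.hold_point_z is the distance from the TCP to the grasp point, in m); z points along the fingers, x is the direction in which the jaws open and shut, and the axes are right-handed (so a half turn about z gives the same grasp; the last joint's range is limited). The gripper opens to 85 mm and grips with 20 to 120 N. Pads are 22 mm wide; open, the fingers measure 114 mm over their backs; the gripper's body (76 mm by 85 mm) begins 54 mm behind the grasp point. The pads swing forward as they close: fully open they stand 13 mm farther back than shut.
Start: joints at [-1.52, 0.104, 0.097, 1.564, 0, 1.353], TCP at [0.159, -0.578, 0.231] pointing down, gripper open.
Joint ranges: [-2.99, 2.99], [-0.84, 1.86], [-1.1, 1.16], [-1.84, 2.11], [-1.51, 1.56], [-3.14, 3.14]. Speed limits (rad/s): [2.22, 2.22, 2.57, 3.14, 3.14, 3.14].

### API

Orientations are given as a unit quaternion [w, x, y, z].
In Python, from bench import ctrl, viewer gives the robot as it stands.
- The arm moves only by the tool play_rows, never from a script. Its argument "motion" is a list that holds one entry, the list of rows, each a list of 4 numbers: the shift along the tool's x, y, z in m, then the turn about the tool's z in units of 8 degrees (1.0 is 8 degrees). In form: [[[x, y, z, yaw], ...]]. A call has 1 to 8 rows; each row is the pose to reach, as a shift and turn from the pose commanded when the call began, along the tool's axes at that moment; what a row does not reach only later rows make up. A row lasts 1/10 s, in which the tool goes at most 50 mm and 8.59 degrees, less where a joint would pass 70% of its speed; a pose out of reach is approached as far as the arm can. A call with a gripper value outside its range is refused whole. "fingers" is the opening in per cent of the stroke, from 0 (shut) to 100 (fully open), set as the call begins (left out, the last holds). The fingers move at their own pace and stop on an object; "force" is the grip in N (left out, the last holds). Time passes only in rows, so rows that repeat a pose let the fingers close. It gives the time, the measured TCP pose, the force and the opening at its end, in the units of the state.
- ctrl.state(): the state, without advancing time (a new reading comes with each control period).
- viewer.get_image(name): name is "scene" or "side" or "wrist"; returns (picture, depth): 480x640x3 uint8, blue, green, red; 480x640 float32, m along the optical axis (not along the pixel's ray), 0 where there is no reading.
- viewer.calibration(name): a dict with "camera_matrix" (3x3 intrinsics, pixels), "view" (4x4, takes a point from world to camera coordinates); the wrist camera has in their place "hand_eye" (4x4, takes a point from camera to tool coordinates, whose origin is the TCP and whose axes are the tool frame's). Camera axes: x right, y down, z forward; pixel columns grow to the right and rows downward; lengths in m; the calibration is good to about 2 mm. A picture is of the moment at which its call begins: read the wrist's pose just before it. calibration takes no time and is no camera call.
- ctrl.close_job(): hands the job in, once; it reports no verdict.
The state is a dict: "t": time; "joint_positions": joint angles; "joint_vel": joint speeds; "joint_efforts": joint torques, N m; "tcp_pos": TCP position; "ee_rot": TCP orientation; "contact_force": force on the tool from outside, world axes, zero at the start; "torque": the same for the moment, N m; "grip_width": finger opening in m.
Only numpy, scipy, OpenCV 4.12 (cv2) and the standard library are available. Lean on these libraries where they do the work, as an engineer would, in place of code of your own. Each camera call takes 0.05 s, during which the arm holds its last target.

### The job

One of the three hinged tins on the bookshop counter has a stiff hinge. Working from the robot's left to its right, raise each tin's lid about halfway to upright and see whether it swings freely (a good lid drops shut when let go, the stiff one stays up). Then shut the stiff tin and set it down gently, upright, in the wooden tray, leaving the good tins shut in their places and everything else on the counter where it is.

Things in the scene. Friction and masses are not known exactly. Their poses are not given: they have to be found in the camera images.
- tin_a: One of three identical plain metal tins with a hinged lid, part filled with cards: 104 mm long (its x), 56 wide (its y), 46 high shut, about 0.5 kg, loose on the counter. Origin: centre of its underside; z up; the hinge runs across at the +x end (towards the far side of the counter), 52 mm from the centre and 40 mm up; the thumb tab is at the -x end (towards the robot). The tins swap places from run to run.
- lid_a (a joint): Opening angle of tin_a's lid in rad: 0 shut, grows as the tab end rises, stop at 1.3. The 54 mm wide, 6 mm thick lid weighs 60 g. A free lid drops shut by itself when let go at any angle; a stiff one stays where it is left (about 1 to 1.5 N at the tab moves it, either way) and must be pushed shut.
- tab_a (a point): Grip point in the middle of the thumb tab of tin_a's lid: 121 mm from the hinge axis, 69 mm from the tin's centre and 43 mm above its underside when shut. The tab is a flat tongue 18 mm wide (across the tin), 8 mm thick, sticking out 28 mm level from the lid's front edge; this point is 17 mm out. Its axes turn with the lid.
- tin_b: One of three identical plain metal tins with a hinged lid, part filled with cards: 104 mm long (its x), 56 wide (its y), 46 high shut, about 0.5 kg, loose on the counter. Origin: centre of its underside; z up; the hinge runs across at the +x end (towards the far side of the counter), 52 mm from the centre and 40 mm up; the thumb tab is at the -x end (towards the robot). The tins swap places from run to run.
- lid_b (a joint): Opening angle of tin_b's lid in rad: 0 shut, grows as the tab end rises, stop at 1.3. The 54 mm wide, 6 mm thick lid weighs 60 g. A free lid drops shut by itself when let go at any angle; a stiff one stays where it is left (about 1 to 1.5 N at the tab moves it, either way) and must be pushed shut.
- tab_b (a point): Grip point in the middle of the thumb tab of tin_b's lid: 121 mm from the hinge axis, 69 mm from the tin's centre and 43 mm above its underside when shut. The tab is a flat tongue 18 mm wide (across the tin), 8 mm thick, sticking out 28 mm level from the lid's front edge; this point is 17 mm out. Its axes turn with the lid.
- tin_c: One of three identical plain metal tins with a hinged lid, part filled with cards: 104 mm long (its x), 56 wide (its y), 46 high shut, about 0.5 kg, loose on the counter. Origin: centre of its underside; z up; the hinge runs across at the +x end (towards the far side of the counter), 52 mm from the centre and 40 mm up; the thumb tab is at the -x end (towards the robot). The tins swap places from run to run.
- lid_c (a joint): Opening angle of tin_c's lid in rad: 0 shut, grows as the tab end rises, stop at 1.3. The 54 mm wide, 6 mm thick lid weighs 60 g. A free lid drops shut by itself when let go at any angle; a stiff one stays where it is left (about 1 to 1.5 N at the tab moves it, either way) and must be pushed shut.
- tab_c (a point): Grip point in the middle of the thumb tab of tin_c's lid: 121 mm from the hinge axis, 69 mm from the tin's centre and 43 mm above its underside when shut. The tab is a flat tongue 18 mm wide (across the tin), 8 mm thick, sticking out 28 mm level from the lid's front edge; this point is 17 mm out. Its axes turn with the lid.
- tray: Shallow light-wood tray on the robot's right, fixed: 240 mm (its x) by 190 mm (its y) outside, 30 high, walls and floor 8 mm thick. Origin: centre of its underside; z up.
- glue_jar: Bystander, loose: white lidded jar, 56 mm across, 75 high. Origin: centre of its underside.
- stamp: Bystander, loose: turned wooden hand stamp, 38 mm across, 71 high. Origin: centre of its underside.
- tape_roll: Bystander, loose: cardboard-coloured ring lying flat, 84 mm across, 20 high. Origin: centre of its underside.
- paperback: Bystander, loose: closed book lying flat, 170 x 105 x 22 mm. Origin: centre of its underside.
- mug: Bystander, loose: white mug, 76 mm across, 90 high. Origin: centre of its underside.
- card_pack: Bystander, loose: small flat cardboard pack, 90 x 55 x 18 mm. Origin: centre of its underside.

How it is judged:
By the outcome, as a careful person would: the job done as asked, in the order asked, and still so for the second after the job is handed in, with the robot touching nothing.
It also fails if it takes over 72 s, if anything falls off the work surface, if the arm or the gripper's body presses on something with over 40 N, if the wrist force passes 120 N, or if a joint passes its speed limit or range.

## Working session

There is one attempt and no reset: what is moved stays moved. The work goes in short steps, Python scripts to look and compute and a tool call to move; the robot and the scene stay as the last step left them, time stands still between calls to the robot, and variables do not carry over. Pictures are saved under pics/ and viewed, and the job is handed in when it is done.

Besides the shell and the picture viewer there is one more tool, called after "Request:" as name(argument=value, ...), one argument or row to a line, values as JSON. play_rows: Moves the arm, as the interface text tells. Its arguments: {"type":"object","properties":{"motion":{"type":"array","items":{"type":"array","items":{"type":"array","items":{"type":"number"}}}},"fingers":{"type":"number"},"force":{"type":"number"}},"required":["motion"]}

```bash
ls; mkdir -p pics; python3 - <<'E'
from bench import ctrl, viewer
import cv2
s=ctrl.state();print(s, ctrl.hold_point_z)
for n in ("scene","side"):
    p,d=viewer.get_image(n);cv2.imwrite(f"pics/{n}0.png",p)
    c=viewer.calibration(n);print(n,c)
print(viewer.calibration("wrist"))
E
```

```text
pics
{'t': 0.0, 'joint_positions': array([-1.51973299e+00,  1.04697190e-01,  9.64686785e-02,  1.56387516e+00,
       -2.43537406e-05,  1.35310097e+00]), 'joint_vel': array([ 0.00063884, -0.00076165,  0.00070538, -0.00051424, -0.00111154,
       -0.00063414]), 'joint_efforts': array([ 2.50734854e-03, -5.56931520e+01,  5.03649366e+01,  1.66028948e-02,
       -3.14202816e-04,  2.16079528e-06]), 'tcp_pos': array([ 0.15930861, -0.57812846,  0.23052322]), 'ee_rot': array([-4.91215955e-04,  7.95466647e-01, -6.05997019e-01, -4.31445731e-04]), 'contact_force': array([ 0.37273429,  0.03550885, -0.0118994 ]), 'torque': array([-0.02233222,  0.06570628, -0.00019296]), 'grip_width': 0.08545763966790298} 0.0187
scene {'camera_matrix': array([[553.10829828,   0.        , 325.93972528],
       [  0.        , 553.10829828, 252.71945764],
       [  0.        ,   0.        ,   1.        ]]), 'view': array([[ 0.5138483 ,  0.85784225,  0.00816004, -0.36885952],
       [ 0.6199186 , -0.36472315, -0.69475028, -0.26724121],
       [-0.59300999,  0.36205481, -0.71920474,  1.50245333],
       [ 0.        ,  0.
[... 297 characters left out ...]
44301601,  0.51938066, -0.73073973,  0.27347918],
       [ 0.47180508, -0.558019  , -0.68265274,  0.9965217 ],
       [ 0.        ,  0.        ,  0.        ,  1.        ]])}
{'camera_matrix': array([[387.88858276,   0.        , 316.36246098],
       [  0.        , 387.88858276, 244.0071397 ],
       [  0.        ,   0.        ,   1.        ]]), 'hand_eye': array([[ 9.99999452e-01,  1.04177480e-03,  1.02518009e-04,
         1.28928257e-04],
       [-1.03216431e-03,  9.64948753e-01,  2.62436352e-01,
        -6.52559966e-02],
       [ 1.74474954e-04, -2.62436314e-01,  9.64949299e-01,
        -1.41226705e-01],
       [ 0.00000000e+00,  0.00000000e+00,  0.00000000e+00,
         1.00000000e+00]])}
```

View pics/scene0.png

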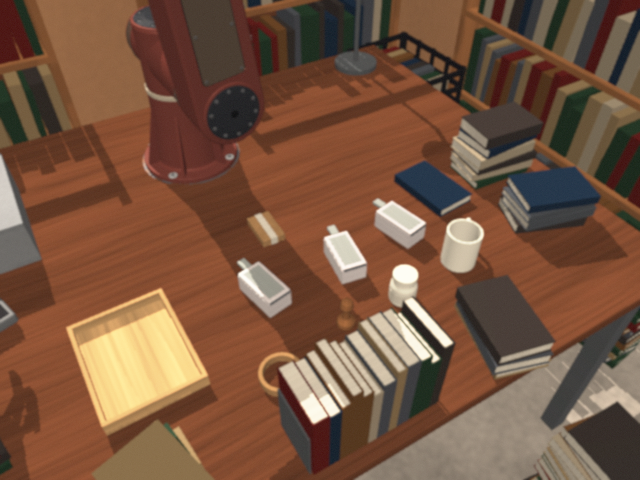

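View pics/side0.png

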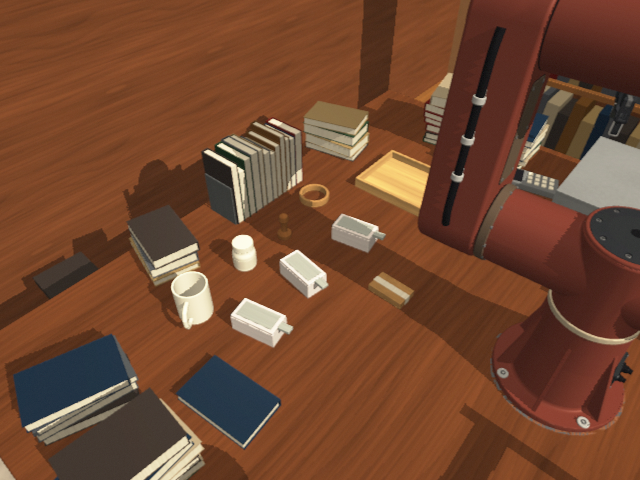

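The scene view shows the tins at about (400,223), (345,255) and (265,288), going from the robot's left to right. The tray is at (138,357) and the card pack at (265,229). Next I'll measure them from depth.

```bash
cat > h.py <<'E'
import numpy as np, cv2
from bench import ctrl, viewer
def R(q):
    from scipy.spatial.transform import Rotation as Ro
    q=np.array(q);return Ro.from_quat([q[1],q[2],q[3],q[0]]).as_matrix()
def cloud(n):
    if n=="wrist":
        s=ctrl.state();T=np.eye(4);T[:3,:3]=R(s['ee_rot']);T[:3,3]=s['tcp_pos']
    p,d=viewer.get_image(n);c=viewer.calibration(n);K=c['camera_matrix']
    v,u=np.mgrid[:480,:640];X=np.stack([(u-K[0,2])/K[0,0]*d,(v-K[1,2])/K[1,1]*d,d,np.ones_like(d)],-1)
    M=T@c['hand_eye'] if n=="wrist" else np.linalg.inv(c['view'])
    return p,d,(X@M.T)[...,:3]
E
python3 - <<'E'
from h import *
for n in ("scene","side"):
    p,d,W=cloud(n)
    hsv=cv2.cvtColor(p,cv2.COLOR_BGR2HSV)
    ok=(d>0)&(W[...,0]>.25)&(W[...,0]<.8)&(abs(W[...,1])<.62)
    m=(ok&(W[...,2]>.012)&(W[...,2]<.12)).astype(np.uint8)
    k,l,st,ce=cv2.connectedComponentsWithStats(m)
    for i in range(1,k):
        if st[i,4]<100: continue
        P=W[l==i];H=hsv[l==i]
        zt=np.percentile(P[:,2],95)
        top=P[P[:,2]>zt-.008][:,:2]
        r=cv2.minAreaRect((top*1000).astype(np.float32))
        print(n,ce[i].round(),st[i,4],"z",zt.round(3),"top rect",np.round(r[0],0),np.round(r[1],0),round(r[2]),"xy",P[:,:2].min(0).round(3),P[:,:2].max(0).round(3),"S",H[:,1].mean().round())
    # table z
    mm=ok&(abs(W[...,2])<.01);print("table",np.median(W[mm][:,2]))
E
```

```text
scene [473. 157.] 1765 z 0.116 top rect [453. 587.] [122.  42.] 14 xy [0.386 0.559] [0.512 0.62 ] S 61.0
scene [432. 186.] 2010 z 0.026 top rect [451. 468.] [176. 113.] 6 xy [0.36  0.408] [0.544 0.529] S 117.0
scene [529. 203.] 2449 z 0.093 top rect [643. 597.] [ 79. 122.] 73 xy [0.572 0.537] [0.72 0.62] S 67.0
scene [398. 221.] 1353 z 0.049 top rect [519. 306.] [135.  60.] 11 xy [0.452 0.27 ] [0.59  0.349] S 29.0
scene [265. 227.] 694 z 0.021 top rect [374.  41.] [56. 96.] 89 xy [0.326 0.012] [0.422 0.069] S 108.0
scene [461. 243.] 1621 z 0.09 top rect [673. 367.] [75. 79.] 33 xy [0.63  0.327] [0.712 0.418] S 46.0
scene [343. 254.] 1414 z 0.049 top rect [542. 144.] [ 57. 139.] 82 xy [0.472 0.107] [0.613 0.176] S 27.0
scene [263. 286.] 1643 z 0.049 top rect [536. -52.] [137.  57.] 12 xy [ 0.468 -0.086] [ 0.607 -0.01 ] S 29.0
scene [403. 284.] 888 z 0.077 top rect [698. 195.] [49. 50.] 13 xy [0.671 0.165] [0.726 0.22 ] S 35.0
scene [468. 290.] 352 z 0.077 top rect [789. 303.] [91. 23.] 88 xy [0.772 0.255] [0.8   0.348] S 71.0
scene [134. 360.] 3041 z 0.032 top rect [ 565. -325.] [245.
[... 1610 characters left out ...]
.] [ 56. 137.] 81 xy [0.475 0.109] [0.615 0.18 ] S 34.0
side [191. 297.] 1682 z 0.09 top rect [673. 368.] [75. 76.] 18 xy [0.624 0.331] [0.714 0.427] S 45.0
side [390. 288.] 773 z 0.021 top rect [375.  42.] [93. 60.] 0 xy [0.329 0.012] [0.421 0.072] S 124.0
side [259. 320.] 1627 z 0.049 top rect [520. 307.] [136.  57.] 12 xy [0.453 0.272] [0.591 0.348] S 35.0
side [108. 369.] 2743 z 0.093 top rect [646. 600.] [ 79. 117.] 71 xy [0.578 0.539] [0.714 0.62 ] S 98.0
side [228. 398.] 4756 z 0.025 top rect [453. 468.] [172. 106.] 5 xy [0.364 0.408] [0.543 0.528] S 115.0
side [187. 451.] 1079 z 0.115 top rect [396. 597.] [17. 45.] 21 xy [0.388 0.565] [0.504 0.62 ] S 67.0
table 0.00036548362062127637
```

```bash
cat >> h.py <<'E'
def rel(*tg):
    """targets (x,y,z,a_deg or None): prints shift in the tool axes now, yaw units"""
    s=ctrl.state();M=R(s['ee_rot']);a=np.degrees(np.arctan2(M[1,0],M[0,0]))
    print("tcp",s['tcp_pos'].round(4),"a",a.round(2),"q",s['joint_positions'].round(2),"w",round(s['grip_width'],4),"F",s['contact_force'].round(1),"t",round(s['t'],2),"tilt",M[:,2].round(3))
    for t in tg:
        d=M.T@(np.array(t[:3])-s['tcp_pos'])
        y=0 if t[3] is None else -((t[3]-a+180)%360-180)/8
        print("  ",d.round(4).tolist(),round(y,2))
E
python3 - <<'E'
from h import *
rel((.42,-.25,.24,None),(.41,.29,.20,None),(.41,.29,.20,102))
W=cloud("scene");W2=cloud("side")
# refine tin yaws: lid top points fit
for c in [(519,306),(542,144),(536,-51)]:
  for n,w in (("scene",W),("side",W2)):
    P=w[2].reshape(-1,3);k=(P[:,2]>.041)&(P[:,2]<.056)&(np.hypot(P[:,0]-c[0]/1000,P[:,1]-c[1]/1000)<.09)
    Q=P[k][:,:2];Q=Q-0;m=Q.mean(0);e=np.linalg.eigh(np.cov((Q-m).T))[1][:,1];e*=np.sign(e[0])
    r=cv2.minAreaRect((Q*1000).astype(np.float32))
    # along-axis extents
    t=Q@e; n_=Q@np.array([-e[1],e[0]])
    mid=(np.percentile(n_,1)+np.percentile(n_,99))/2
    tabn=n_[t<t.min()+.02].mean()
    print(n,"yaw",np.degrees(np.arctan2(e[1],e[0])).round(1),r[2],"t",t.min().round(3),t.max().round(3),"mid",mid.round(4),"tab",tabn.round(4),"tip xy",(t.min()*e+tabn*np.array([-e[1],e[0]])).round(4),"end",(t.max()*e+mid*np.array([-e[1],e[0]])).round(4))
E
```

```text
tcp [ 0.1594 -0.5783  0.2309] a -74.6 q [-1.52  0.1   0.1   1.56  0.    1.35] w 0.0855 F [ 0.2  0.4 -0.2] t 0.2 tilt [-0.     0.001 -1.   ]
   [-0.2473, -0.3385, -0.0089] 0
   [-0.7705, -0.4722, 0.0315] 0
   [-0.7705, -0.4722, 0.0315] -22.07
scene yaw 12.2 11.70796012878418 t 0.504 0.641 mid 0.1899 tab 0.1885 tip xy [0.4533 0.2905] end [0.5866 0.3207]
side yaw 12.6 12.558250427246094 t 0.506 0.642 mid 0.1863 tab 0.1869 tip xy [0.4533 0.2928] end [0.5864 0.3219]
scene yaw -8.5 81.33517456054688 t 0.445 0.584 mid 0.2231 tab 0.2225 tip xy [0.4727 0.1541] end [0.6101 0.1341]
side yaw -8.3 81.13987731933594 t 0.446 0.584 mid 0.2226 tab 0.2236 tip xy [0.4741 0.1565] end [0.6102 0.1357]
scene yaw 11.3 11.740714073181152 t 0.446 0.585 mid -0.155 tab -0.1554 tip xy [ 0.4677 -0.0653] end [ 0.6041 -0.0377]
side yaw 11.8 11.066741943359375 t 0.447 0.582 mid -0.1591 tab -0.1568 tip xy [ 0.4699 -0.0617] end [ 0.6019 -0.0364]
```

Request:
play_rows(
  motion=[
    [[-0.03,-0.04,0,-1],[-0.06,-0.08,0,-2],[-0.09,-0.12,0,-3],[-0.12,-0.16,0,-4],[-0.15,-0.205,0,-5],[-0.18,-0.25,-0.005,-6],[-0.21,-0.29,-0.005,-7],[-0.25,-0.335,-0.005,-8]],
  ],
  fingers=50,
  force=20,
)

```text
t: 1.1
tcp_pos: [0.4068, -0.2623, 0.2366]
ee_rot: [0.0, 0.996, -0.09, 0.0]
contact_force: [0.5, -0.5, -0.5]
grip_width: 0.0428
```

```bash
python3 -c "
from h import *
rel((.42,.15,.2,None),(.41,.29,.2,102))"
```

```text
tcp [ 0.4068 -0.2623  0.2366] a -10.28 q [-0.84 -0.25 -0.23  1.59 -0.    0.91] w 0.0428 F [ 0.5 -0.5 -0.5] t 1.1 tilt [ 0.001 -0.001 -1.   ]
   [-0.0606, -0.4081, 0.0362] 0
   [-0.0954, -0.5441, 0.0361] -14.04
```

Request:
play_rows(
  motion=[
    [[-0.01,-0.05,0,-1],[-0.02,-0.1,0,-2],[-0.03,-0.15,0,-3],[-0.03,-0.2,0,-4],[-0.04,-0.25,0.01,-5],[-0.05,-0.3,0.02,-6],[-0.055,-0.35,0.03,-7],[-0.06,-0.4,0.035,-8]],
  ],
)

```text
t: 1.9
tcp_pos: [0.4191, 0.134, 0.2018]
ee_rot: [0.0, 0.892, 0.452, 0.0]
contact_force: [0.6, -0.6, 0.2]
grip_width: 0.0426
```

```bash
python3 -c "
from h import *
rel((.42,.285,.15,102),(.41,.283,.15,102))"
```

```text
tcp [0.4191 0.134  0.2018] a 53.73 q [ 0.01 -0.4  -0.41  1.55 -0.    0.64] w 0.0426 F [ 0.6 -0.6  0.2] t 1.9 tilt [ 0.001 -0.    -1.   ]
   [0.1223, -0.0886, 0.0517] -6.03
   [0.1148, -0.0955, 0.0517] -6.03
```

Request:
play_rows(
  motion=[
    [[0.02,-0.015,0.01,-1],[0.05,-0.035,0.02,-2],[0.08,-0.055,0.03,-3],[0.1,-0.07,0.04,-4],[0.12,-0.09,0.05,-5],[0.12,-0.09,0.05,-6],[0.12,-0.09,0.05,-6],[0.12,-0.09,0.05,-6]],
  ],
)

```text
t: 2.7
tcp_pos: [0.4189, 0.2818, 0.1523]
ee_rot: [0.0, 0.635, 0.773, -0.0]
contact_force: [0.2, -0.1, 0.2]
grip_width: 0.0427
```

```bash
python3 - <<'E'
from h import *
p,d,W=cloud("wrist");cv2.imwrite("pics/w1.png",p)
rel((.459,.293,.08,102.4),(.459,.293,.029,102.4))
m=(W[...,2]>.035)&(W[...,2]<.056)&(abs(W[...,0]-.5)<.11)&(abs(W[...,1]-.3)<.07)
Q=W[m][:,:2];mn=Q.mean(0);e=np.linalg.eigh(np.cov((Q-mn).T))[1][:,1];e*=np.sign(e[0]);f=np.array([-e[1],e[0]])
t=Q@e;b=Q@f
print(np.degrees(np.arctan2(e[1],e[0])),t.min(),t.max())
for k in np.arange(t.min(),t.max(),.01):
    s=b[(t>=k)&(t<k+.01)]
    if len(s): print(k.round(3),len(s),s.min().round(4),s.max().round(4),((s.min()+s.max())/2*f+k*e).round(4))
E
```

```text
tcp [0.4192 0.2816 0.1525] a 101.15 q [ 0.33 -0.19 -0.33  1.43 -0.    0.14] w 0.0424 F [ 0.1 -0.  -0. ] t 2.75 tilt [ 0.001 -0.    -1.   ]
   [0.0035, 0.0413, 0.0725] -0.16
   [0.0035, 0.0412, 0.1235] -0.16
12.329407378388346 0.5021029312280841 0.6087181280112112
0.502 419 0.1791 0.1967 [0.4504 0.2908]
0.512 341 0.1789 0.1964 [0.4602 0.2927]
0.522 721 0.1602 0.2155 [0.4699 0.295 ]
0.532 1024 0.16 0.2153 [0.4798 0.2969]
0.542 943 0.1599 0.2155 [0.4895 0.2991]
0.552 925 0.16 0.2156 [0.4993 0.3013]
0.562 894 0.1602 0.2157 [0.509  0.3037]
0.572 881 0.1601 0.2158 [0.5188 0.3058]
0.582 852 0.1602 0.2159 [0.5285 0.308 ]
0.592 820 0.16 0.216 [0.5383 0.3101]
0.602 292 0.1602 0.2161 [0.548  0.3124]
```

View pics/w1.png

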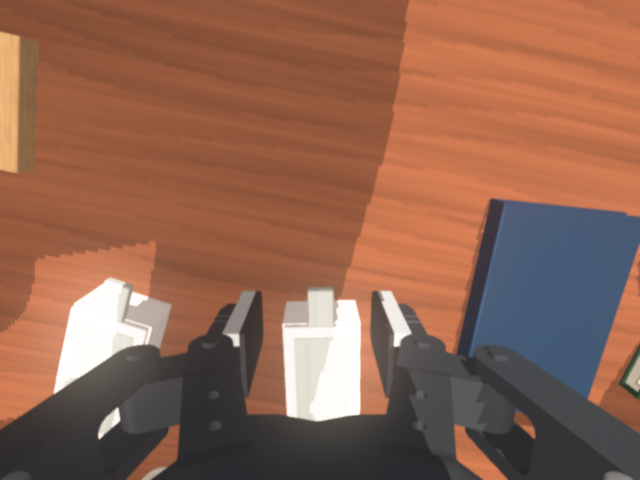

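The wrist view shows the left tin's tab centred between the fingers at about (320,300). Its tab line agrees with the fixed-camera estimate, so I'm descending to grip.

Request:
play_rows(
  motion=[
    [[0.003,0.02,0.02,-0.1],[0.003,0.039,0.05,-0.15],[0.003,0.039,0.08,-0.15],[0.003,0.039,0.1,-0.15],[0.003,0.039,0.115,-0.15],[0.003,0.039,0.123,-0.15],[0.003,0.039,0.123,-0.15],[0.003,0.039,0.123,-0.15]],
  ],
)

```text
t: 3.55
tcp_pos: [0.4572, 0.2927, 0.0302]
ee_rot: [0.0, 0.626, 0.78, 0.001]
contact_force: [0.9, -0.2, 0.0]
grip_width: 0.0428
```

```bash
python3 - <<'E'
from h import *
rel((.457,.292,.029,102.3))
p,d=viewer.get_image("side");cv2.imwrite("pics/s1.png",cv2.resize(p[240:400,160:360],(800,640))[:600])
E
```

```text
tcp [0.4572 0.2927 0.0302] a 102.56 q [ 0.33 -0.01 -0.38  1.19 -0.    0.11] w 0.0428 F [ 0.9 -0.2  0. ] t 3.55 tilt [ 0.001  0.    -1.   ]
   [-0.0007, -0.0003, 0.0012] 0.03
```

View pics/s1.png

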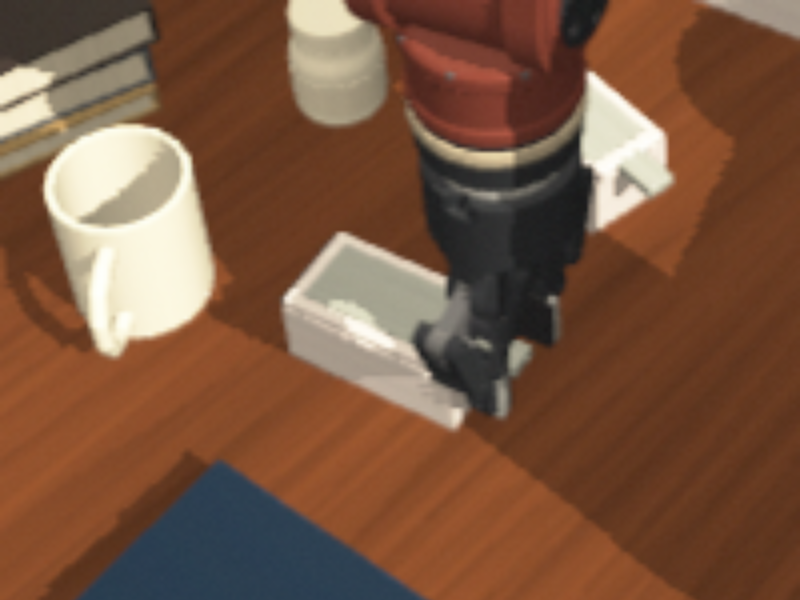

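The fingers straddle the tab at about (500,380). Closing at 20 N.

Request:
play_rows(
  motion=[
    [[0,0,0,0],[0,0,0,0],[0,0,0,0],[0,0,0,0],[0,0,0,0],[0,0,0,0]],
  ],
  fingers=0,
  force=20,
)

```text
t: 4.2
tcp_pos: [0.4571, 0.2928, 0.03]
ee_rot: [0.0, 0.625, 0.78, 0.001]
contact_force: [0.2, 0.3, 6.4]
grip_width: 0.0175
```

Request:
play_rows(
  motion=[
    [[0,0.001,-0.0126,0],[0,0.003,-0.025,0],[0,0.0065,-0.037,0],[0,0.011,-0.049,0],[0,0.017,-0.06,0],[0,0.0237,-0.0706,0],[0,0.0316,-0.0805,0],[0,0.0376,-0.087,0]],
  ],
)

```text
t: 5.0
tcp_pos: [0.4942, 0.301, 0.1175]
ee_rot: [0.0, 0.625, 0.78, 0.0]
contact_force: [0.7, 0.3, -3.1]
grip_width: 0.0171
```

Request:
play_rows(
  motion=[
    [[0,0,0,0],[0,0,0,0],[0,0,0,0]],
  ],
)

```text
t: 5.3
tcp_pos: [0.4932, 0.3007, 0.116]
ee_rot: [0.0, 0.625, 0.78, 0.0]
contact_force: [1.9, -1.4, -1.7]
grip_width: 0.0174
```

```bash
python3 - <<'E'
from h import *
rel()
p,d=viewer.get_image("side");cv2.imwrite("pics/s2.png",cv2.resize(p[220:380,160:360],(750,600)))
E
```

```text
tcp [0.4932 0.3007 0.116 ] a 102.6 q [ 0.32  0.05 -0.17  1.35 -0.    0.1 ] w 0.0174 F [ 1.9 -1.4 -1.7] t 5.3 tilt [ 0. -0. -1.]
```

View pics/s2.png

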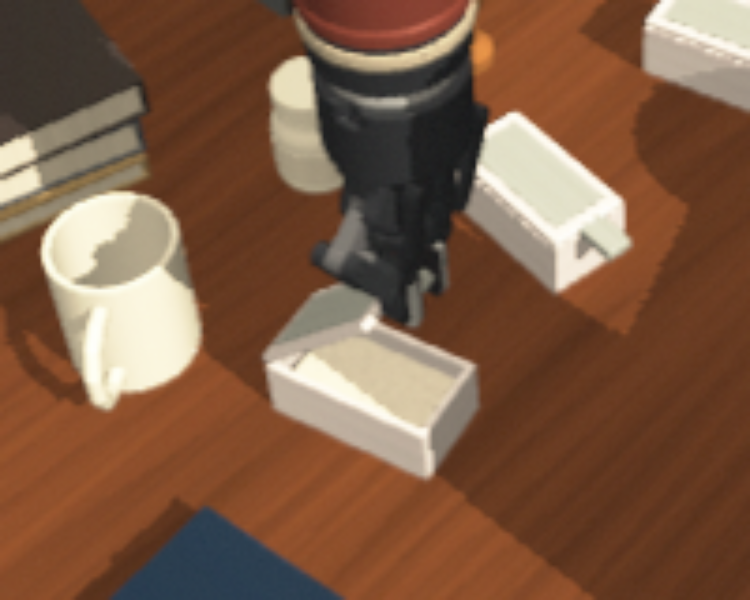

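The left lid is up about 45° and held by the tab at (415,310), and the tin hasn't moved. Releasing it now.

Request:
play_rows(
  motion=[
    [[0,0,0,0],[0,0,0,0],[0,0,0,0],[0,0,0,0],[0,0,0,0],[0,0,0,0]],
  ],
  fingers=50,
)

```text
t: 5.95
tcp_pos: [0.4932, 0.3008, 0.1162]
ee_rot: [0.0, 0.625, 0.78, -0.0]
contact_force: [-0.4, 0.2, 0.5]
grip_width: 0.0431
```

```bash
python3 - <<'E'
from h import *
rel()
p,d=viewer.get_image("side");cv2.imwrite("pics/s3.png",cv2.resize(p[220:380,160:360],(750,600)))
E
```

```text
tcp [0.4932 0.3008 0.1162] a 102.6 q [ 0.32  0.05 -0.17  1.35 -0.    0.1 ] w 0.0431 F [-0.4  0.2  0.5] t 5.95 tilt [-0. -0. -1.]
```

View pics/s3.png

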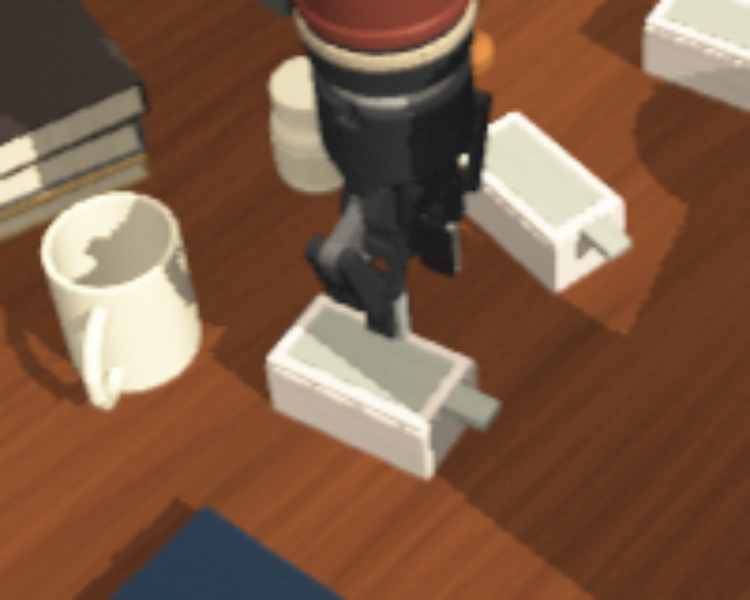

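The left lid fell shut with its tab down at (475,405), so that tin is good. Now the middle tin.

```bash
python3 -c "
from h import *
rel((.438,.160,.15,81.6))"
```

```text
tcp [0.4932 0.3008 0.1161] a 102.6 q [ 0.32  0.05 -0.17  1.35 -0.    0.1 ] w 0.0429 F [ 0.8 -0.4 -0.3] t 6.0 tilt [-0. -0. -1.]
   [-0.1254, -0.0846, -0.0339] 2.63
```

Request:
play_rows(
  motion=[
    [[0,-0.01,-0.03,0],[-0.03,-0.03,-0.035,0.6],[-0.065,-0.055,-0.035,1.4],[-0.1,-0.075,-0.034,2.2],[-0.125,-0.085,-0.034,2.6],[-0.125,-0.085,-0.034,2.6],[-0.125,-0.085,-0.034,2.6]],
  ],
)

```text
t: 6.7
tcp_pos: [0.4378, 0.16, 0.1505]
ee_rot: [0.0, 0.756, 0.654, 0.0]
contact_force: [-0.4, 0.7, -0.5]
grip_width: 0.043
```

```bash
cat > tab.py <<'E'
from h import *
import sys
def tab(cx,cy,name):
    p,d,W=cloud("wrist");cv2.imwrite(f"pics/{name}.png",p)
    m=(W[...,2]>.035)&(W[...,2]<.056)&(np.hypot(W[...,0]-cx,W[...,1]-cy)<.095)
    Q=W[m][:,:2];mn=Q.mean(0);e=np.linalg.eigh(np.cov((Q-mn).T))[1][:,1];e*=np.sign(e[0]);f=np.array([-e[1],e[0]])
    t=Q@e;b=Q@f;yaw=np.degrees(np.arctan2(e[1],e[0]))
    s=b[t<t.min()+.02];l=b[t>t.min()+.04]
    t0=np.sort(t)[5];bc=(s.min()+s.max())/2
    g=(t0+.0065)*e+bc*f
    print("yaw",yaw.round(2),"tab w",np.ptp(s).round(4),"bc",bc.round(4),"body",((l.min()+l.max())/2).round(4),np.ptp(l).round(4),"t0",t0.round(4),"grip",g.round(4))
    rel((g[0],g[1],.08,yaw+90),(g[0],g[1],.0295,yaw+90))
tab(float(sys.argv[1]),float(sys.argv[2]),sys.argv[3])
E
python3 tab.py .543 .145 w2
```

```text
yaw -8.45 tab w 0.018 bc 0.2215 body 0.2215 0.0562 t0 0.4456 grip [0.4798 0.1526]
tcp [0.4378 0.1605 0.1504] a 81.82 q [ 0.07 -0.31 -0.44  1.44  0.    0.21] w 0.0428 F [ 0.2 -0.2  0.8] t 6.75 tilt [ 0.001  0.    -1.   ]
   [-0.0018, 0.0427, 0.0704] 0.03
   [-0.0019, 0.0426, 0.1209] 0.03
```

View pics/w2.png

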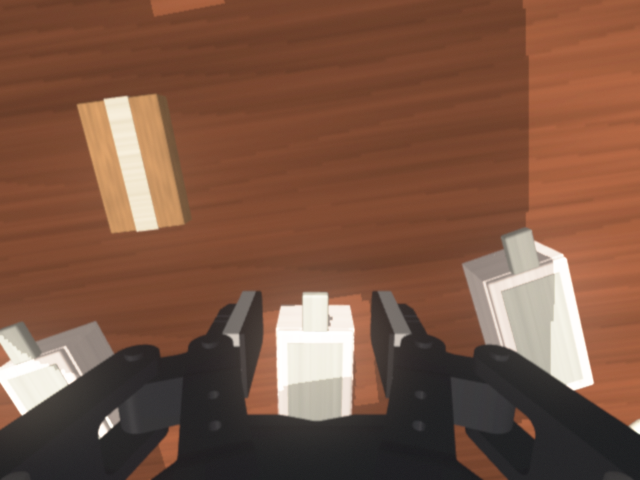

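The middle tin's tab is centred between the fingers at (315,305). Descending and gripping.

Request:
play_rows(
  motion=[
    [[-0.001,0.02,0.02,0],[-0.002,0.0425,0.05,0],[-0.002,0.0425,0.08,0],[-0.002,0.0425,0.1,0],[-0.002,0.0425,0.115,0],[-0.002,0.0425,0.121,0],[-0.002,0.0425,0.121,0],[-0.002,0.0425,0.121,0]],
  ],
)

```text
t: 7.55
tcp_pos: [0.48, 0.1525, 0.0302]
ee_rot: [0.0, 0.756, 0.655, 0.001]
contact_force: [0.5, 0.2, 0.2]
grip_width: 0.0429
```

Request:
play_rows(
  motion=[
    [[0,0,0,0],[0,0,0,0],[0,0,0,0],[0,0,0,0],[0,0,0,0],[0,0,0,0]],
  ],
  fingers=0,
  force=20,
)

```text
t: 8.15
tcp_pos: [0.4801, 0.1523, 0.0301]
ee_rot: [0.001, 0.756, 0.655, 0.001]
contact_force: [-0.6, -0.0, 6.4]
grip_width: 0.017
```

Request:
play_rows(
  motion=[
    [[0,0.001,-0.0126,0],[0,0.003,-0.025,0],[0,0.0065,-0.037,0],[0,0.011,-0.049,0],[0,0.017,-0.06,0],[0,0.0237,-0.0706,0],[0,0.0316,-0.0805,0],[0,0.0376,-0.087,0]],
  ],
)

```text
t: 8.95
tcp_pos: [0.5175, 0.1467, 0.1175]
ee_rot: [0.0, 0.756, 0.655, 0.0]
contact_force: [-0.2, 0.4, -2.8]
grip_width: 0.0176
```

Request:
play_rows(
  motion=[
    [[0,0,0,0],[0,0,0,0],[0,0,0,0]],
  ],
)

```text
t: 9.25
tcp_pos: [0.5165, 0.1469, 0.116]
ee_rot: [0.0, 0.756, 0.655, -0.0]
contact_force: [1.3, -1.2, -0.4]
grip_width: 0.0173
```

```bash
python3 - <<'E'
from h import *
rel()
p,d=viewer.get_image("side");cv2.imwrite("pics/s4.png",cv2.resize(p[190:350,200:400],(750,600)))
E
```

```text
tcp [0.5165 0.1469 0.116 ] a 81.8 q [ 0.03 -0.08 -0.3   1.35 -0.    0.18] w 0.0173 F [ 1.3 -1.2 -0.4] t 9.25 tilt [ 0. -0. -1.]
```

View pics/s4.png

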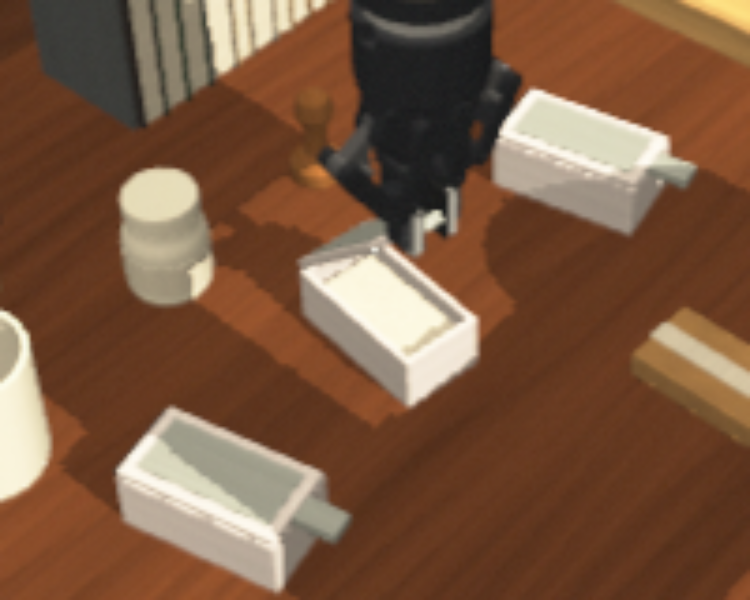

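Request:
play_rows(
  motion=[
    [[0,0,0,0],[0,0,0,0],[0,0,0,0],[0,0,0,0],[0,0,0,0],[0,0,0,0]],
  ],
  fingers=50,
)

```text
t: 9.9
tcp_pos: [0.5165, 0.1469, 0.1162]
ee_rot: [0.0, 0.756, 0.655, -0.0]
contact_force: [0.8, 0.2, -0.5]
grip_width: 0.0427
```

```bash
python3 - <<'E'
from h import *
rel()
p,d=viewer.get_image("side");cv2.imwrite("pics/s5.png",cv2.resize(p[190:350,200:400],(750,600)))
E
```

```text
tcp [0.5165 0.1469 0.1162] a 81.8 q [ 0.03 -0.08 -0.3   1.35 -0.    0.18] w 0.0427 F [ 0.8  0.2 -0.5] t 9.9 tilt [ 0. -0. -1.]
```

View pics/s5.png

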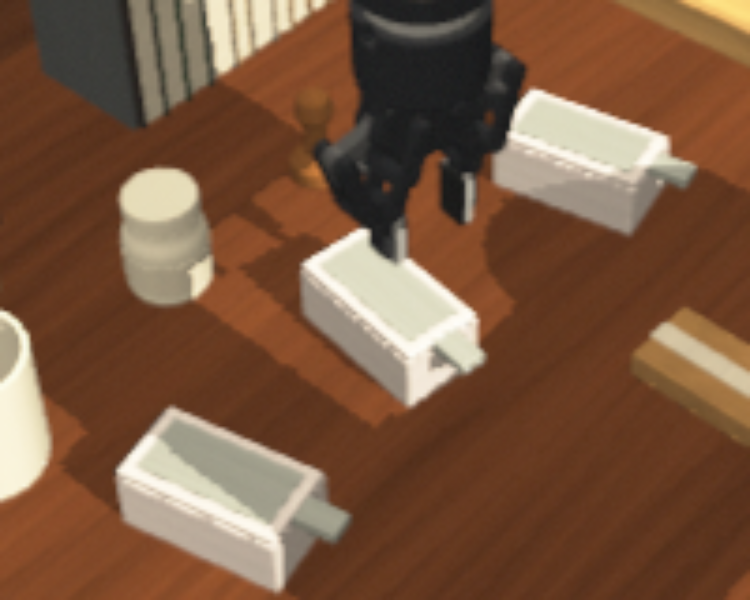

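In the first picture the middle lid was up at 45°, and after release its tab is down at (465,355), so it's good too. Now the right tin, which still gets tested.

```bash
python3 -c "
from h import *
rel((.434,-.072,.15,101.6))"
```

```text
tcp [0.5165 0.1469 0.1162] a 81.8 q [ 0.03 -0.08 -0.3   1.35 -0.    0.18] w 0.0429 F [-0.5 -0.4  0.1] t 9.95 tilt [-0. -0. -1.]
   [-0.2284, -0.0504, -0.0338] -2.47
```

Request:
play_rows(
  motion=[
    [[0,-0.01,-0.03,0],[-0.04,-0.02,-0.034,-0.5],[-0.085,-0.03,-0.034,-1],[-0.13,-0.04,-0.034,-1.5],[-0.18,-0.05,-0.034,-2],[-0.228,-0.05,-0.034,-2.5],[-0.228,-0.05,-0.034,-2.5],[-0.228,-0.05,-0.034,-2.5]],
  ],
)

```text
t: 10.75
tcp_pos: [0.4344, -0.0728, 0.1503]
ee_rot: [0.0, 0.632, 0.775, 0.0]
contact_force: [0.3, 1.1, -0.0]
grip_width: 0.0427
```

```bash
python3 tab.py .536 -.051 w3
```

```text
yaw 11.09 tab w 0.0175 bc -0.1538 body -0.1536 0.0562 t0 0.4457 grip [ 0.4733 -0.064 ]
tcp [ 0.4345 -0.0717  0.1502] a 101.7 q [-0.46 -0.4  -0.51  1.46  0.   -0.67] w 0.0428 F [-0.5 -0.9 -0.2] t 10.8 tilt [ 0.  0. -1.]
   [-0.0003, 0.0395, 0.0703] 0.08
   [-0.0004, 0.0395, 0.1208] 0.08
```

View pics/w3.png

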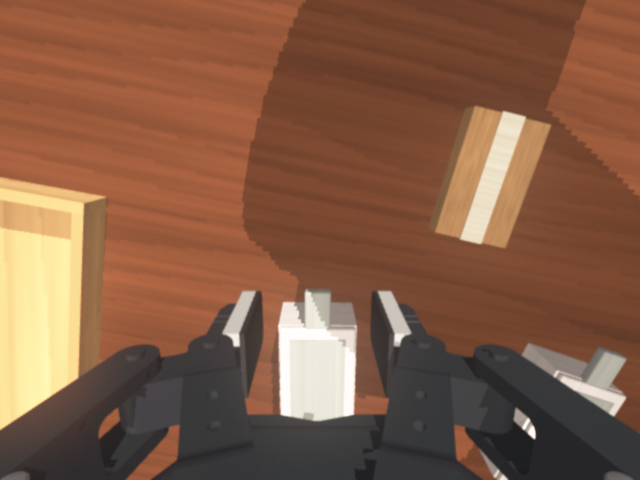

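The right tin's tab is centred at (317,300). Descending and gripping.

Request:
play_rows(
  motion=[
    [[0,0.02,0.02,0],[0,0.0395,0.05,0.1],[0,0.0395,0.08,0.1],[0,0.0395,0.1,0.1],[0,0.0395,0.115,0.1],[0,0.0395,0.121,0.1],[0,0.0395,0.121,0.1],[0,0.0395,0.121,0.1]],
  ],
)

```text
t: 11.6
tcp_pos: [0.4738, -0.0636, 0.0302]
ee_rot: [0.001, 0.636, 0.772, 0.0]
contact_force: [0.6, 0.0, 0.1]
grip_width: 0.0427
```

Request:
play_rows(
  motion=[
    [[0,0,0,0],[0,0,0,0],[0,0,0,0],[0,0,0,0],[0,0,0,0],[0,0,0,0]],
  ],
  fingers=0,
  force=20,
)

```text
t: 12.2
tcp_pos: [0.4739, -0.0639, 0.0301]
ee_rot: [0.001, 0.636, 0.772, 0.0]
contact_force: [-0.7, -0.1, 6.1]
grip_width: 0.0173
```

Request:
play_rows(
  motion=[
    [[0,0.001,-0.0126,0],[0,0.003,-0.025,0],[0,0.0065,-0.037,0],[0,0.011,-0.049,0],[0,0.017,-0.06,0],[0,0.0237,-0.0706,0],[0,0.0316,-0.0805,0],[0,0.0376,-0.087,0]],
  ],
)

```text
t: 13.0
tcp_pos: [0.5109, -0.0563, 0.1174]
ee_rot: [0.0, 0.636, 0.772, 0.0]
contact_force: [0.4, -0.3, -4.5]
grip_width: 0.0169
```

Request:
play_rows(
  motion=[
    [[0,0,0,0],[0,0,0,0],[0,0,0,0]],
  ],
)

```text
t: 13.3
tcp_pos: [0.5102, -0.0565, 0.1164]
ee_rot: [0.0, 0.636, 0.772, 0.0]
contact_force: [0.6, 1.6, 1.5]
grip_width: 0.0174
```

```bash
python3 - <<'E'
from h import *
rel()
p,d=viewer.get_image("side");cv2.imwrite("pics/s6.png",cv2.resize(p[150:310,260:460],(750,600)))
E
```

```text
tcp [ 0.5102 -0.0565  0.1164] a 101.0 q [-0.37 -0.15 -0.36  1.36  0.   -0.56] w 0.0174 F [0.6 1.6 1.5] t 13.3 tilt [ 0.001 -0.    -1.   ]
```

View pics/s6.png

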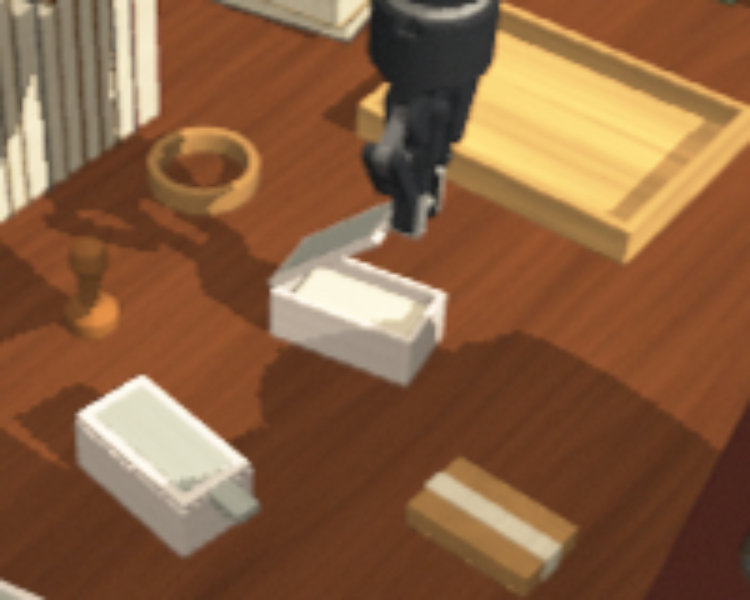

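Request:
play_rows(
  motion=[
    [[0,0,0,0],[0,0,0,0],[0,0,0,0],[0,0,0,0],[0,0,0,0],[0,0,0,0]],
  ],
  fingers=50,
)

```text
t: 13.95
tcp_pos: [0.5101, -0.0564, 0.1162]
ee_rot: [0.0, 0.636, 0.772, -0.0]
contact_force: [0.3, 0.2, 0.7]
grip_width: 0.0429
```

```bash
python3 - <<'E'
from h import *
rel()
p,d=viewer.get_image("side");cv2.imwrite("pics/s7.png",cv2.resize(p[150:310,260:460],(750,600)))
E
```

```text
tcp [ 0.5101 -0.0564  0.1162] a 101.0 q [-0.37 -0.15 -0.36  1.36 -0.   -0.56] w 0.0429 F [0.3 0.2 0.7] t 13.95 tilt [-0. -0. -1.]
```

View pics/s7.png

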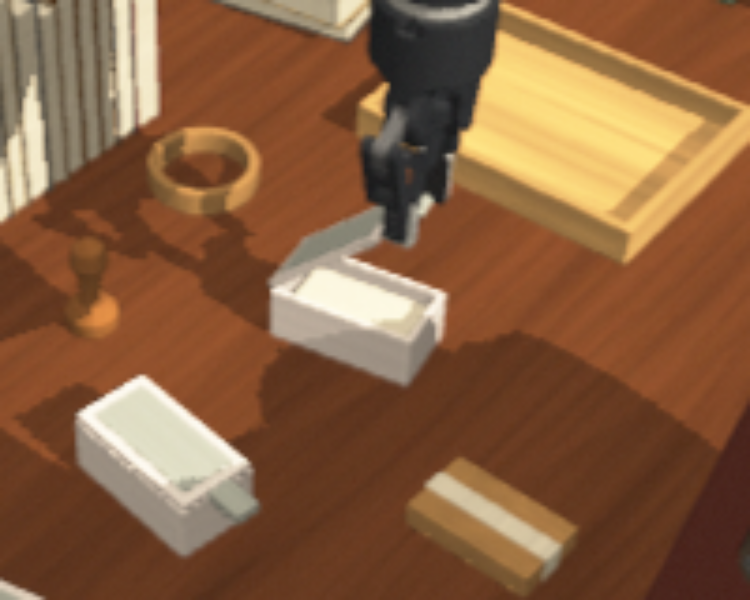

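The right lid stays up at (340,240) after release, so it's the stiff one. I'll regrip its tab and swing the lid back down along the same arc.

Request:
play_rows(
  motion=[
    [[0,0,0,0],[0,0,0,0],[0,0,0,0],[0,0,0,0],[0,0,0,0],[0,0,0,0]],
  ],
  fingers=0,
)

```text
t: 14.6
tcp_pos: [0.51, -0.0565, 0.1162]
ee_rot: [0.0, 0.636, 0.772, -0.0]
contact_force: [-1.1, -0.1, 1.5]
grip_width: 0.0174
```

Request:
play_rows(
  motion=[
    [[0,-0.006,0.0065,0],[0,-0.0139,0.0164,0],[0,-0.0206,0.027,0],[0,-0.0266,0.038,0],[0,-0.0311,0.05,0],[0,-0.0345,0.062,0],[0,-0.0366,0.0744,0],[0,-0.0376,0.087,0]],
  ],
)

```text
t: 15.4
tcp_pos: [0.473, -0.0637, 0.0284]
ee_rot: [0.0, 0.636, 0.772, -0.0]
contact_force: [-9.2, 0.1, 32.7]
grip_width: 0.0176
```

Request:
play_rows(
  motion=[
    [[0,0,0.001,0],[0,0,0.001,0]],
  ],
)

```text
t: 15.6
tcp_pos: [0.4735, -0.0636, 0.0283]
ee_rot: [0.0, 0.636, 0.772, 0.0]
contact_force: [-1.8, 2.0, 8.8]
grip_width: 0.0173
```

Request:
play_rows(
  motion=[
    [[0,0,0,0],[0,0,0,0],[0,0,0,0],[0,0,0,0],[0,0,0,0]],
  ],
  fingers=50,
)

```text
t: 16.1
tcp_pos: [0.4731, -0.0636, 0.028]
ee_rot: [-0.0, 0.636, 0.772, -0.0]
contact_force: [-0.2, -0.1, 0.3]
grip_width: 0.0429
```

Request:
play_rows(
  motion=[
    [[0,0,-0.03,0],[0,-0.01,-0.07,0],[0,-0.03,-0.11,0],[0,-0.04,-0.12,0],[0,-0.04,-0.12,0],[0,-0.04,-0.12,0]],
  ],
)

```text
t: 16.7
tcp_pos: [0.4341, -0.0712, 0.1476]
ee_rot: [0.0, 0.636, 0.771, 0.0]
contact_force: [-0.2, 0.1, -0.7]
grip_width: 0.0425
```

```bash
python3 tab.py .536 -.051 w4; python3 - <<'E'
from h import *
p,d,W=cloud("side");cv2.imwrite("pics/s8.png",cv2.resize(p[150:310,260:460],(750,600)))
m=(W[...,2]>.03)&(W[...,2]<.08)&(np.hypot(W[...,0]-.536,W[...,1]+.051)<.09)
print(np.percentile(W[m][:,2],[50,90,99,100]))
E
```

```text
yaw 10.99 tab w 0.0172 bc -0.1526 body -0.1525 0.0561 t0 0.4444 grip [ 0.4717 -0.0639]
tcp [ 0.4338 -0.071   0.147 ] a 100.99 q [-0.46 -0.4  -0.52  1.46  0.   -0.65] w 0.0426 F [ 0.2  0.4 -0.1] t 16.75 tilt [-0.001  0.001 -1.   ]
   [-0.0003, 0.0386, 0.067] 0.0
   [-0.0004, 0.0386, 0.1175] 0.0
[0.04599793 0.04876418 0.0502588  0.05097561]
```

View pics/s8.png

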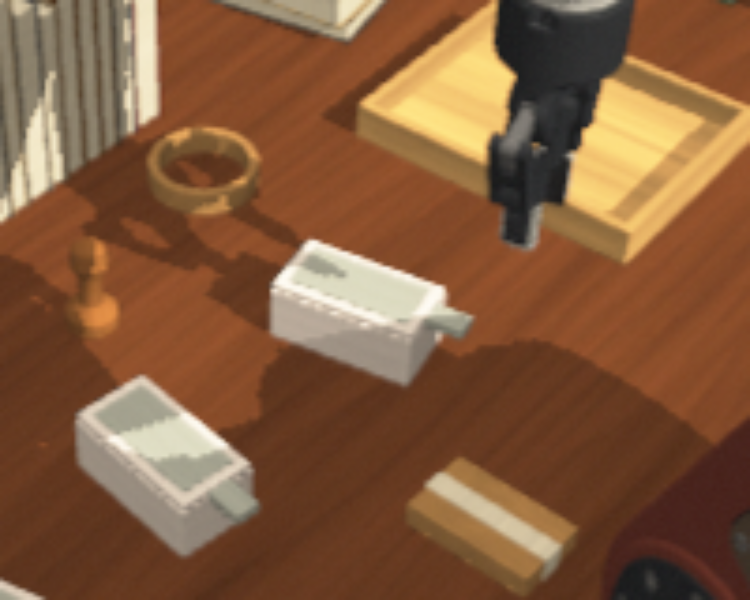

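View pics/w4.png

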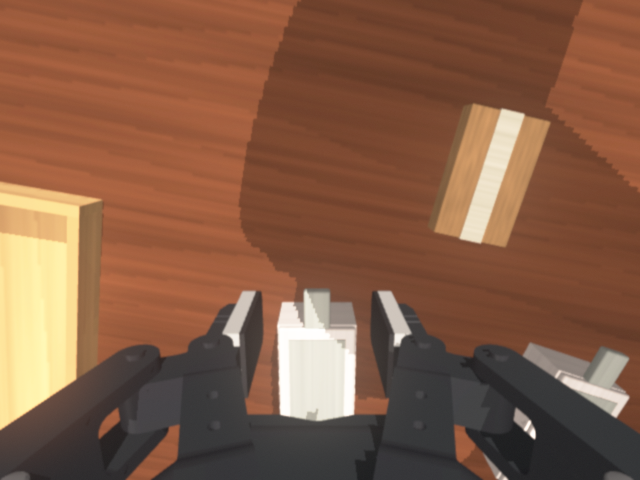

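The tin is shut again, with its tab level at (450,320). Now I'll grip the body across its width.

```bash
python3 -c "
from h import *
rel((.5473,-.049,.14,101),(.5473,-.049,.009,101))"
```

```text
tcp [ 0.4337 -0.0709  0.1467] a 101.01 q [-0.46 -0.4  -0.52  1.46  0.   -0.65] w 0.0427 F [ 0.2 -0.3 -0.7] t 16.8 tilt [-0.002  0.001 -1.   ]
   [-0.0002, 0.1157, 0.0066] 0.0
   [-0.0004, 0.1159, 0.1376] 0.0
```

Request:
play_rows(
  motion=[
    [[0,0.03,0,0],[0,0.07,0,0],[0,0.1,0,0],[0,0.116,0,0],[0,0.116,0,0],[0,0.116,0,0],[0,0.116,0.03,0]],
  ],
  fingers=100,
)

```text
t: 17.5
tcp_pos: [0.5493, -0.0498, 0.121]
ee_rot: [0.003, 0.636, 0.772, 0.001]
contact_force: [1.1, -0.4, 0.2]
grip_width: 0.0853
```

```bash
python3 - <<'E'
from h import *
rel((.5473,-.049,.009,101))
p,d=viewer.get_image("wrist");cv2.imwrite("pics/w5.png",p)
E
```

```text
tcp [ 0.5493 -0.0498  0.121 ] a 101.0 q [-0.33 -0.04 -0.25  1.36 -0.   -0.52] w 0.0853 F [ 1.1 -0.4  0.2] t 17.5 tilt [ 0.005 -0.002 -1.   ]
   [0.0015, -0.0023, 0.112] 0.0
```

View pics/w5.png

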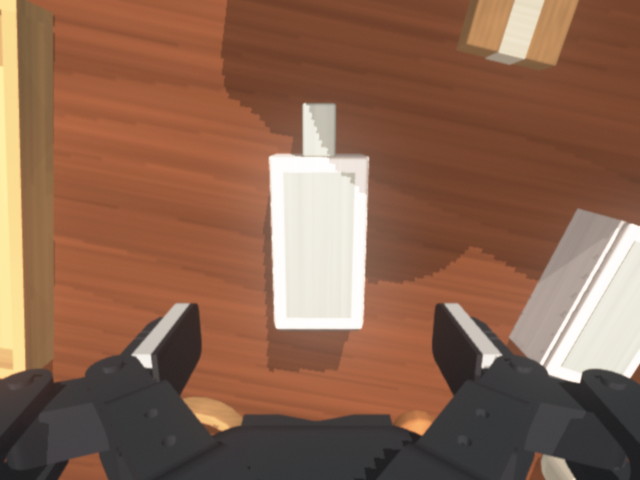

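The tin is centred sideways at about u=318. I'll check along its length by casting pixel rays onto the lid's height.

```bash
python3 - <<'E'
from h import *
p,d,W=cloud("wrist")
for u,v in [(319,106),(319,158),(319,240),(319,325),(276,250),(361,250)]: print(u,v,W[v,u].round(4))
s=ctrl.state();rel()
c=(W[158,319]+W[325,319])/2;M=R(s['ee_rot']);print(c, M.T@(c-s['tcp_pos']))
E
```

```text
319 106 [ 0.4598 -0.0638 -0.0008]
319 158 [ 0.4889 -0.0585  0.0462]
319 240 [ 0.5326 -0.0499  0.0463]
319 325 [ 0.5842 -0.0397  0.0447]
276 250 [ 0.5434 -0.0725  0.0445]
361 250 [ 0.5342 -0.0254  0.0447]
tcp [ 0.5449 -0.0485  0.1146] a 100.98 q [-0.33 -0.04 -0.26  1.36 -0.   -0.52] w 0.0853 F [-1.   0.1 -0.7] t 17.6 tilt [-0.006  0.002 -1.   ]
[ 0.53657209 -0.04909313  0.04548163] [ 0.00081467 -0.00794204  0.06911484]
```

Request:
play_rows(
  motion=[
    [[0,-0.006,0.01,0],[0,-0.006,0.03,0],[0,-0.006,0.055,0],[0,-0.006,0.08,0],[0,-0.006,0.095,0],[0,-0.006,0.105,0],[0,-0.006,0.107,0],[0,-0.006,0.107,0]],
  ],
)

```text
t: 18.4
tcp_pos: [0.5422, -0.0504, 0.0119]
ee_rot: [0.0, 0.636, 0.772, 0.0]
contact_force: [0.1, 0.4, 0.4]
grip_width: 0.0856
```

```bash
python3 - <<'E'
from h import *
rel((.539,-.0495,.009,101))
p,d=viewer.get_image("side");cv2.imwrite("pics/s9.png",cv2.resize(p[150:310,260:460],(750,600)))
E
```

```text
tcp [ 0.5422 -0.0504  0.0119] a 100.99 q [-0.33  0.02 -0.39  1.16 -0.   -0.52] w 0.0856 F [0.1 0.4 0.4] t 18.4 tilt [ 0.001 -0.    -1.   ]
   [0.0015, -0.0029, 0.0029] -0.0
```

View pics/s9.png

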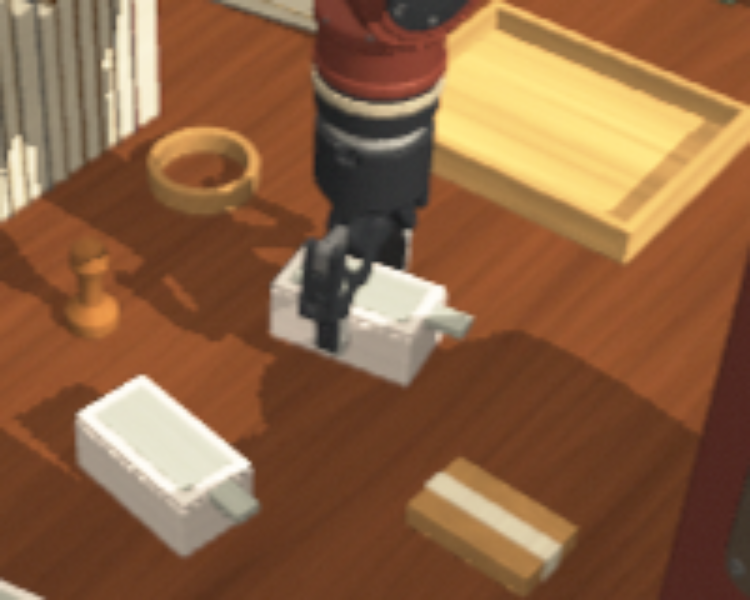

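Request:
play_rows(
  motion=[
    [[0,-0.003,0.004,0],[0,-0.003,0.005,0]],
  ],
)

```text
t: 18.65
tcp_pos: [0.5389, -0.0509, 0.0064]
ee_rot: [0.0, 0.636, 0.772, 0.0]
contact_force: [-0.1, -1.0, 0.2]
grip_width: 0.0855
```

Request:
play_rows(
  motion=[
    [[0,0,0,0],[0,0,0,0],[0,0,0,0],[0,0,0,0],[0,0,0,0],[0,0,0,0],[0,0,0,0]],
  ],
  fingers=0,
  force=45,
)

```text
t: 19.35
tcp_pos: [0.5391, -0.0509, 0.0065]
ee_rot: [0.0, 0.636, 0.772, 0.0]
contact_force: [-1.2, 0.6, 5.4]
grip_width: 0.0551
```

Request:
play_rows(
  motion=[
    [[0,0,-0.01,0],[0,0,-0.03,0],[0,0,-0.06,0],[0,0,-0.09,0],[0,0,-0.1,0],[0,0,-0.1,0]],
  ],
)

```text
t: 19.95
tcp_pos: [0.5397, -0.0511, 0.1072]
ee_rot: [0.001, 0.636, 0.772, 0.0]
contact_force: [-0.0, -0.7, -6.7]
grip_width: 0.0551
```

```bash
python3 - <<'E'
from h import *
rel((.58,-.325,.11,90),(.58,-.325,.017,90))
p,d=viewer.get_image("wrist");cv2.imwrite("pics/w6.png",p)
p,d=viewer.get_image("side");cv2.imwrite("pics/s10.png",cv2.resize(p[110:310,260:510],(750,600)))
E
```

```text
tcp [ 0.5397 -0.0511  0.1072] a 101.0 q [-0.34 -0.06 -0.3   1.33 -0.   -0.53] w 0.0551 F [-0.  -0.7 -6.7] t 19.95 tilt [ 0.002 -0.001 -1.   ]
   [-0.2766, -0.0127, -0.0025] 1.38
   [-0.2765, -0.0129, 0.0905] 1.38
```

View pics/s10.png

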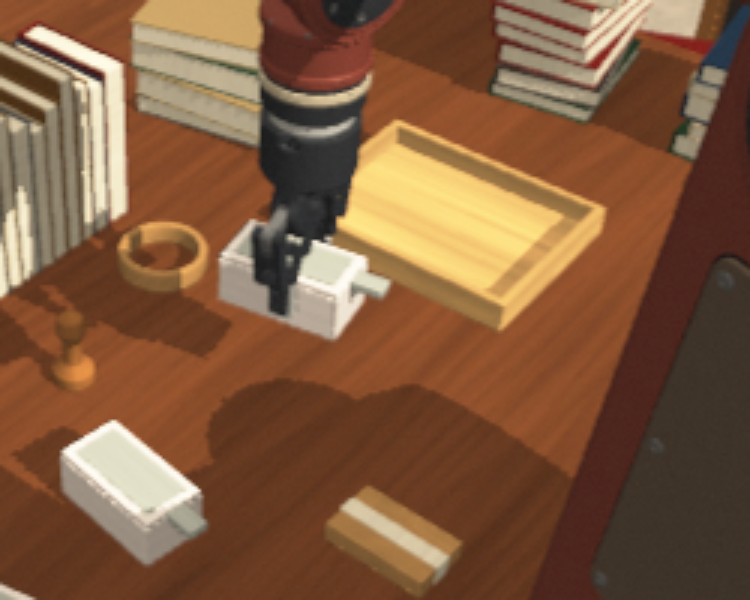

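View pics/w6.png

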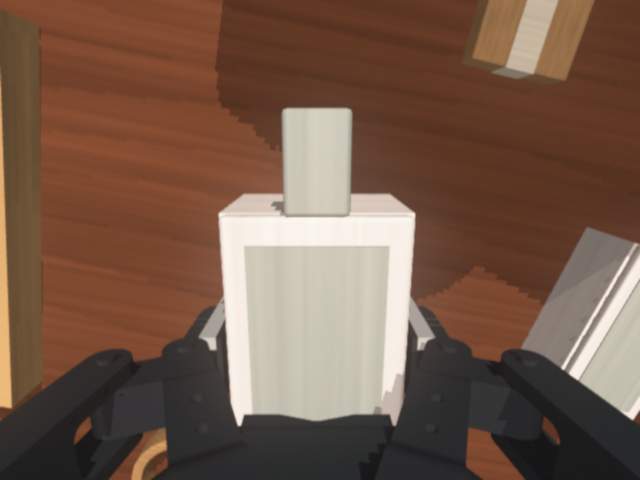

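The tin is level and shut in the grip at 55 mm. Carrying it over the tray.

Request:
play_rows(
  motion=[
    [[-0.02,0,0,0.1],[-0.05,-0.003,0,0.3],[-0.09,-0.005,0,0.5],[-0.13,-0.006,0,0.7],[-0.17,-0.008,0,0.9],[-0.21,-0.01,0,1.1],[-0.25,-0.012,0,1.3],[-0.27,-0.013,0,1.4]],
  ],
)

```text
t: 20.85
tcp_pos: [0.5765, -0.3209, 0.1032]
ee_rot: [-0.001, 0.709, 0.705, -0.0]
contact_force: [-0.7, 0.1, -5.5]
grip_width: 0.0551
```

Request:
play_rows(
  motion=[
    [[-0.005,0,0,0],[-0.005,0,0,0],[-0.005,0,0,0]],
  ],
)

```text
t: 21.15
tcp_pos: [0.5772, -0.3219, 0.1049]
ee_rot: [-0.001, 0.708, 0.706, 0.0]
contact_force: [-0.3, -0.4, -5.5]
grip_width: 0.0553
```

```bash
python3 - <<'E'
from h import *
rel((.58,-.325,.016,90))
p,d=viewer.get_image("scene");cv2.imwrite("pics/c1.png",cv2.resize(p[220:460,40:340],(750,600)))
E
```

```text
tcp [ 0.5772 -0.3219  0.1049] a 89.85 q [-0.71  0.31  0.09  1.36  0.   -0.7 ] w 0.0553 F [-0.3 -0.4 -5.5] t 21.15 tilt [-0.002  0.002 -1.   ]
   [-0.0032, 0.003, 0.0889] -0.02
```

View pics/c1.png

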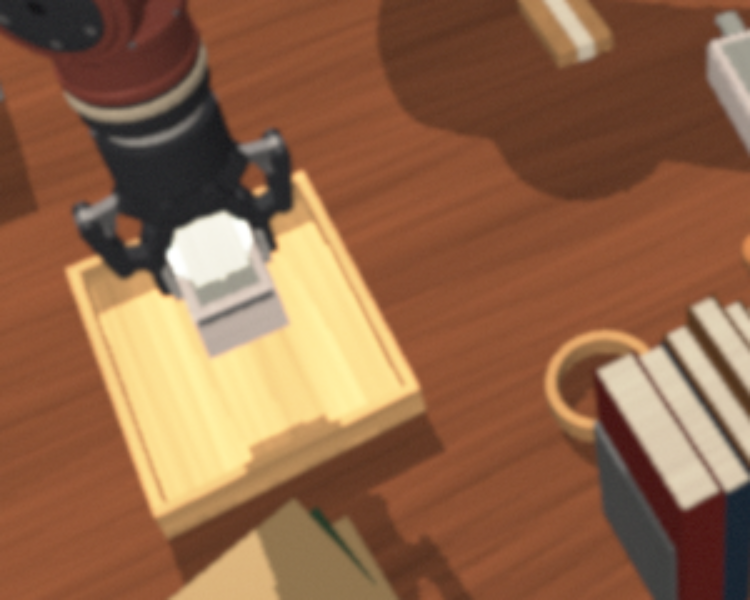

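The tin hangs over the tray's middle and is clear of the walls. Lowering it.

Request:
play_rows(
  motion=[
    [[-0.003,0.002,0.02,0],[-0.003,0.003,0.045,0],[-0.003,0.003,0.065,0],[-0.003,0.003,0.077,0],[-0.003,0.003,0.081,0],[-0.003,0.003,0.081,0]],
  ],
)

```text
t: 21.8
tcp_pos: [0.5807, -0.3258, 0.0252]
ee_rot: [-0.0, 0.708, 0.706, -0.0]
contact_force: [0.4, 0.0, -5.3]
grip_width: 0.0559
```

Request:
play_rows(
  motion=[
    [[0,0,0.001,0],[0,0,0.0025,0],[0,0,0.004,0],[0,0,0.0055,0],[0,0,0.0065,0]],
  ],
)

```text
t: 22.3
tcp_pos: [0.5807, -0.3264, 0.0187]
ee_rot: [0.0, 0.708, 0.706, -0.0]
contact_force: [-0.4, -1.1, -5.5]
grip_width: 0.0551
```

Not touching yet, with Fz still at the tin's weight. I'll creep down.

Request:
play_rows(
  motion=[
    [[0,0,0.001,0],[0,0,0.002,0],[0,0,0.003,0],[0,0,0.003,0]],
  ],
)

```text
t: 22.7
tcp_pos: [0.5806, -0.3262, 0.0155]
ee_rot: [-0.0, 0.708, 0.706, -0.0]
contact_force: [-0.9, 0.5, -5.9]
grip_width: 0.0551
```

Request:
play_rows(
  motion=[
    [[0,0,0.0005,0],[0,0,0.001,0],[0,0,0.001,0]],
  ],
)

```text
t: 23.0
tcp_pos: [0.5807, -0.3263, 0.0147]
ee_rot: [0.0, 0.708, 0.706, -0.0]
contact_force: [-0.8, 0.2, -5.6]
grip_width: 0.0557
```

Request:
play_rows(
  motion=[
    [[0,0,0.0005,0],[0,0,0.001,0],[0,0,0.001,0]],
  ],
)

```text
t: 23.3
tcp_pos: [0.5808, -0.3264, 0.0146]
ee_rot: [0.0, 0.708, 0.706, -0.0]
contact_force: [-5.0, 1.8, 4.4]
grip_width: 0.0556
```

Contact: Fz went from -5.6 to +4.4 N. Releasing and retreating.

Request:
play_rows(
  motion=[
    [[0,0,0,0],[0,0,0,0],[0,0,0,0],[0,0,0,0],[0,0,0,0],[0,0,0,0]],
  ],
  fingers=88,
)

```text
t: 23.9
tcp_pos: [0.5807, -0.3264, 0.0137]
ee_rot: [0.0, 0.708, 0.706, -0.0]
contact_force: [0.3, -0.3, 0.3]
grip_width: 0.0754
```

Request:
play_rows(
  motion=[
    [[0,0,-0.015,0],[0,0,-0.04,0],[0,0,-0.08,0],[0,0,-0.12,0],[0,-0.03,-0.16,0],[0,-0.07,-0.19,0],[0,-0.11,-0.2,0],[0,-0.11,-0.2,0]],
  ],
)

```text
t: 24.7
tcp_pos: [0.4683, -0.3266, 0.2179]
ee_rot: [0.002, 0.709, 0.705, -0.001]
contact_force: [-0.2, -0.1, 0.3]
grip_width: 0.0751
```

```bash
python3 - <<'E'
from h import *
rel()
P,d,W=cloud("wrist");cv2.imwrite("pics/w7.png",P)
S=[]
for n in ("scene","side"):
    p,d,W=cloud(n);cv2.imwrite(f"pics/{n}9.png",p)
    ok=(d>0)&(W[...,0]>.25)&(W[...,0]<.78)&(W[...,1]<.45)&(W[...,1]>-.45)
    for lo in (.012,.036):
      m=(ok&(W[...,2]>lo)&(W[...,2]<.1)).astype(np.uint8)
      k,l,st,ce=cv2.connectedComponentsWithStats(m)
      for i in range(1,k):
        if st[i,4]<100: continue
        Q=W[l==i];zt=np.percentile(Q[:,2],95)
        r=cv2.minAreaRect((Q[Q[:,2]>zt-.008][:,:2]*1000).astype(np.float32))
        print(n,lo,ce[i].round(),"z",zt.round(3),np.round(r[0]),np.round(r[1]),round(r[2]))
E
```

```text
tcp [ 0.4683 -0.3266  0.2179] a 89.69 q [-0.84  0.01 -0.03  1.53 -0.   -0.83] w 0.0751 F [-0.2 -0.1  0.3] t 24.7 tilt [ 0.002 -0.004 -1.   ]
scene 0.012 [420. 190.] z 0.025 [453. 432.] [173.  44.] 3
scene 0.012 [398. 221.] z 0.05 [518. 305.] [135.  61.] 12
scene 0.012 [265. 227.] z 0.021 [374.  41.] [57. 95.] 89
scene 0.012 [461. 243.] z 0.09 [673. 367.] [75. 79.] 58
scene 0.012 [343. 253.] z 0.049 [540. 144.] [ 56. 140.] 82
scene 0.012 [403. 283.] z 0.077 [698. 195.] [48. 49.] 18
scene 0.012 [134. 360.] z 0.032 [ 565. -325.] [246. 190.] 1
scene 0.012 [345. 313.] z 0.071 [694.  59.] [23. 23.] 36
scene 0.012 [137. 357.] z 0.057 [ 575. -325.] [ 56. 139.] 90
scene 0.012 [272. 368.] z 0.022 [ 726. -115.] [57. 85.] 29
scene 0.036 [398. 217.] z 0.05 [518. 305.] [135.  61.] 12
scene 0.036 [462. 239.] z 0.09 [673. 367.] [75. 79.] 58
scene 0.036 [343. 249.] z 0.05 [540. 144.] [ 56. 140.] 82
scene 0.036 [404. 281.] z 0.077 [698. 195.] [48. 49.] 18
scene 0.036 [346. 305.] z 0.071 [694.  59.] [23. 22.] 31
scene 0.036 [135. 353.] z 0.057 [ 575. -325.] [ 56. 139.] 90
side 0.012 [355. 143.] z 0.09 
[... 237 characters left out ...]
96.] [49. 48.] 47
side 0.012 [303. 272.] z 0.049 [541. 145.] [ 58. 138.] 82
side 0.012 [191. 297.] z 0.09 [673. 368.] [76. 75.] 12
side 0.012 [390. 288.] z 0.021 [375.  41.] [58. 92.] 88
side 0.012 [260. 321.] z 0.049 [518. 308.] [136.  59.] 12
side 0.012 [244. 385.] z 0.025 [456. 430.] [174.  41.] 1
side 0.036 [355. 141.] z 0.091 [ 777. -344.] [10. 46.] 11
side 0.036 [402. 171.] z 0.057 [ 583. -324.] [123.  60.] 1
side 0.036 [283. 219.] z 0.071 [692.  60.] [21. 21.] 6
side 0.036 [242. 248.] z 0.077 [697. 196.] [49. 48.] 47
side 0.036 [304. 270.] z 0.049 [541. 145.] [ 58. 138.] 82
side 0.036 [190. 294.] z 0.091 [673. 368.] [76. 75.] 12
side 0.036 [260. 318.] z 0.05 [518. 308.] [136.  59.] 12
```

View pics/scene9.png

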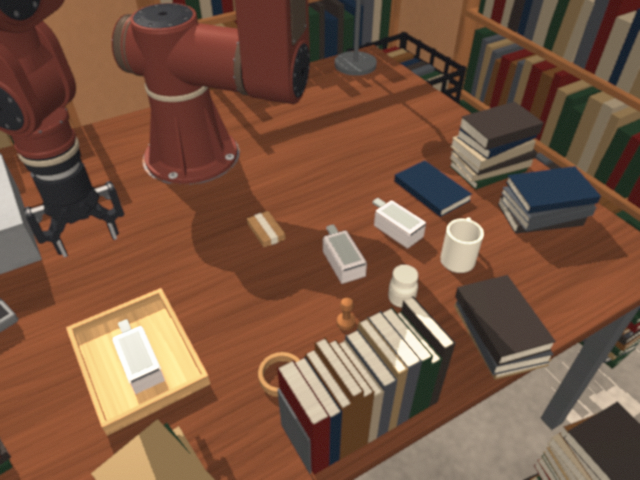

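View pics/side9.png

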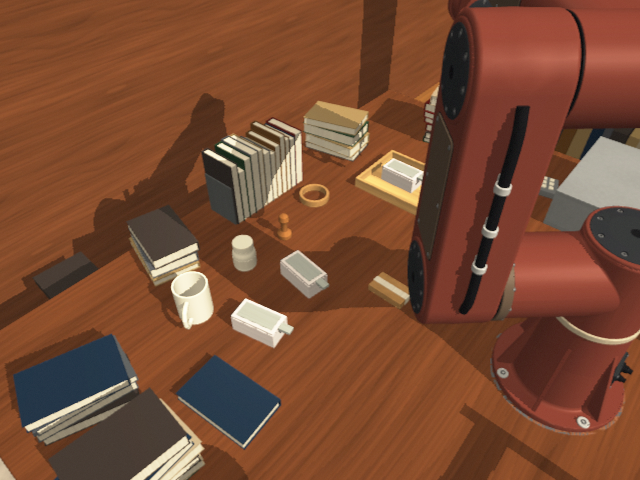

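View pics/w7.png

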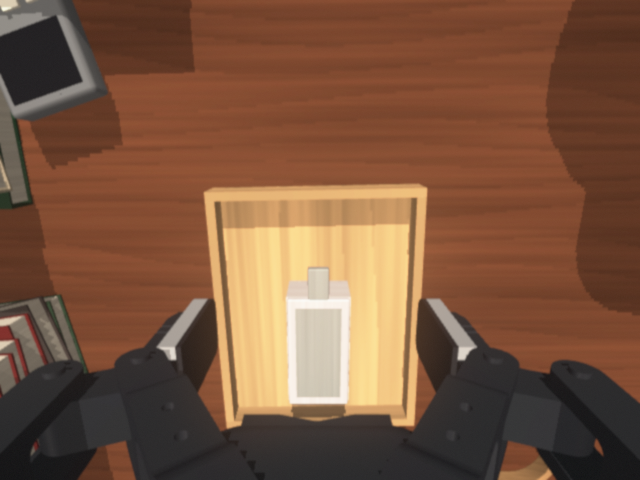

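The stiff tin sits flat and shut in the tray, at (137,357) in the scene view. The good tins are within about 2 mm of where they started. I'll check the lid slope once, then hand in.

```bash
python3 - <<'E'
from h import *
p,d,W=cloud("wrist")
s=[W[v,319].round(4) for v in (275,290,315,330,350,370,385)];print(*s,sep="\n")
for c,n in (((.52,.306),"left"),((.542,.144),"mid")):
    p2,d2,V=cloud("scene")
    m=(V[...,2]>.03)&(V[...,2]<.1)&(np.hypot(V[...,0]-c[0],V[...,1]-c[1])<.08);Q=V[m]
    print(n,[np.percentile(Q[(Q[:,0]>a)&(Q[:,0]<a+.03)][:,2],80).round(4) for a in (.49,.52,.55)])
print(ctrl.state()['contact_force'])
E
```

```text
[ 0.5128 -0.3245  0.0531]
[ 0.5258 -0.3245  0.0537]
[ 0.5486 -0.3245  0.0536]
[ 0.5627 -0.3246  0.0535]
[ 0.5823 -0.3246  0.0531]
[ 0.6014 -0.3246  0.0543]
[ 0.6172 -0.3246  0.0535]
left [np.float64(0.0481), np.float64(0.0483), np.float64(0.0483)]
mid [np.float64(0.0481), np.float64(0.0483), np.float64(0.0485)]
[ 0.18349913  0.05331442 -0.04956957]
```

The lid is level, with no slope from tab to hinge, and both good lids are flat.

```bash
python3 -c "
from bench import ctrl
print(ctrl.close_job())"
```

```text
the job is handed in; nothing more can be done
None
```

The stiff tin was the one on the robot's right. It is now shut and upright near the middle of the wooden tray, and the job is handed in at about 25 s of the 72 s allowed.

- **Lid tests:** I raised each lid by its tab to about 45°, from left to right. The left and middle lids dropped shut when let go. The right lid stayed up, so I swung it shut by its tab.
- **Placing:** I gripped that tin across its body and lowered it in small steps until the wrist force showed it touch down, at about 4 N. Then I let go and backed off.
- **Final checks:** The stiff tin's lid reads flat to within about 1 mm from tab to hinge. The two good tins are shut and within about 2 mm of where they started. The mug, jar, stamp, tape and card pack read the same as before. The paperback looks unmoved in the pictures, but my last measurement cut it off at the edge. The gripper was touching nothing.
- **Force while shutting:** The wrist force peaked briefly at about 34 N at the end of swinging the lid shut, below the 40 N and 120 N limits. No check failed.

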